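Lock the lid of the short sweets tin on the shop counter

ROBOT

A 7-joint arm with a two-finger parallel gripper is mounted at the origin on the work surface. World frame = base frame: x ahead of the robot, y to its left, z up, the work surface at z = 0. Lengths are in m, angles in degrees, forces in N, time in s.
With the tool pointing down it reaches from about 0.425 to 0.875 m from the base axis. Payload 4.7 kg.
Tool frame: the origin (TCP) lies midway between the tips of the shut fingers; the grasp point (between the pads) lies env.grip_point_offset behind it (env.grip_point_offset is the distance from the TCP to the grasp point, in m); z points along the fingers, y is the line along which they close (so a half turn about z gives the same grasp; the last joint's range is limited). The gripper opens to 87 mm and grips with 3 to 60 N. Pads are 19 mm wide; open, the fingers measure 117 mm over their backs; the gripper's body (75 mm by 190 mm) begins 51 mm behind the grasp point.
Start: joints at [0.808, 18.392, -4.016, 83.108, 1.295, 78.541, -3.26], TCP at [0.65, -0, 0.223] pointing down, gripper open.
Joint ranges: [-163.93, 163.93], [-17.29, 119.83], [-79.2, 71.16], [3.27, 140.29], [-89.18, 269.18], [5.43, 117.66], [-154.24, 154.24]. Speed limits (degrees/s): [147.25, 147.25, 180, 180, 180, 180, 180].

INTERFACE

Orientations are given as [roll, pitch, yaw] about the fixed x, y, z axes, in that order (R = Rz(yaw) Ry(pitch) Rx(roll)).
In Python, from cell import env gives the robot as it stands.
- The arm moves only by the shell command python3 -m creep 'ROWS' [FORCE]. ROWS is a JSON object of lists of equal length, an entry for each row: "translation": the shift along the tool's x, y, z in units of 0.08 m (1.0 is 0.08 m), a list of three; "turn": the turn, a rotation vector about the tool's x, y, z in units of 180 degrees (1.0 is 180 degrees), a list of three; "grip": the opening, from 0 (shut) to 1 (fully open). In form: {"translation": [[x, y, z], ...], "turn": [[ax, ay, az], ...], "grip": [grip, ...]}. A call has 1 to 5 rows; each row shifts and turns the commanded pose from where the row before left it, along the tool's axes as they then stand; what a row does not reach is not made up. A row lasts 1/8 s, in which the tool goes at most 62.5 mm and 10.7 degrees, less where a joint would pass 70% of its speed; a pose out of reach is approached as far as the arm can. A call with a number of a shift or a turn outside -1 to 1 is refused whole. A call with a gripper value outside its range is refused whole. The fingers move at their own pace and stop on an object; FORCE is the grip in N (left out, the last holds). Time passes only in rows, so rows that do not move let the fingers close. It gives the time, the measured TCP pose, the force, the opening and the grip force at its end, in the units of the state.
- env.get_obs(): the state, without advancing time (a new reading comes with each control period).
- env.read_camera(name): name is "scene" or "side" or "wrist"; returns a dict with "frame" (400x640x3 uint8, red, green, blue), "z_map" (400x640 float32, m along the optical axis (not along the pixel's ray), 0 where there is no reading), "K" (3x3 intrinsics, pixels), "rvec" (rotation vector, rad) and "tvec" (3), from world to camera coordinates, as OpenCV has them. Camera axes: x right, y down, z forward; pixel columns grow to the right and rows downward; lengths in m; the calibration is good to about 2 mm. A picture is of the moment at which its call begins.
- env.sign_off(): hands the job in; it is judged then, once.
The state is a dict: "time_s": time; "qpos": joint angles; "joint_velocities": joint speeds; "effort": joint torques, N m; "tool_pos": TCP position; "tool_rot": TCP orientation; "force": force on the tool from outside, world axes, zero at the start; "wrist_torque": the same for the moment, N m; "grip_width": finger opening in m; "grasp_force": force on a finger pad.
Only numpy, scipy, OpenCV 4.12 (cv2) and the standard library are available. Lean on these libraries where they do the work, as an engineer would, in place of code of your own. Each camera call takes 0.05 s, during which the arm holds its last target. There are 200 camera calls.

TASK

Of the two steel sweets tins on the counter, the short wide one has its lid set in the mouth but still standing up unlocked. Push that lid down against its spring, give it a quarter-turn clockwise (seen from above) while holding it down so that it locks, then let go. Leave the lid of the tall narrow tin locked as it is.

Things in the scene. Friction and masses are not known exactly. Their poses are not given: they have to be found in the camera images.
- tin: short wide steel tin, 124 mm across, 84 mm tall, fixed to the counter; origin at the centre of its underside, z up, dark ribs outside at +y and -y. The lid's bar lies along the tin's x unlocked, along y (at the ribs) locked. The sprung lid turns only once pressed down 6 mm (6.5 N) or more; the bottom is at 13 mm (9 N). It turns only clockwise from above, to a stop at about 100 degrees.
- lid_bar (a point): centre of the grip bar on the short tin's loose lid (200 g): a 120 mm steel disc with a black upright bar across its top, 84 mm long, 16 mm thick, 35 mm high. The point is on the lid's axis, 20 mm above the disc's top, 15 mm below the bar's top; x along the bar, y across it (to grip), z up. It starts 122 mm above the counter; locked and let go, it stays at about 116 mm.
- tall_bar (a point): centre of the grip bar on the other tin's lid, not to be turned. That tin is fixed to the counter, 92 mm across and 158 mm tall with its bar (66 mm long, 16 mm thick, 35 mm high). The point is on the tin's axis, 143 mm above the counter; x along the bar.
- tall_lid (a joint): turn of the tall tin's lid in its tin, rad; 0 locked (as it starts and must stay), positive anticlockwise, towards open
Mind the look-alikes: they are no part of the job. What is shaped like the part that bears lid_bar but brown or turquoise is not meant.

How it is judged (in metres and radians):
At the end, for the whole second after the job is handed in: The short tin's lid is locked: it stays down by itself, its bar's centre less than 118.5 mm (and more than 107 mm) above the tin's underside, within 12 mm of the tin's axis, level within 0.1 rad, and its bar more than 1.05 rad (60 degrees) from the tin's x axis, where it started (z of lid_bar in the frame of tin between 0.107 and 0.1185 m and horizontal distance between lid_bar and tin below 0.012 m and angle between lid_bar's own z axis and vertical below 0.1 rad and angle between the x axis of lid_bar and the x axis of tin, either way round above 1.05 rad); the robot touches nothing.
It fails at once if the tall tin's lid is turned by more than 0.15 rad (value of joint tall_lid above 0.15 rad).
It also fails if it takes over 35 s, if anything falls off the work surface, if the arm or the gripper's body presses on something with over 40 N, if the wrist force passes 120 N, or if a joint passes its speed limit or range.

## Working session

There is one attempt and no reset: what is moved stays moved. The work goes in short steps, Python scripts to look and compute and a shell command to move; the robot and the scene stay as the last step left them, time stands still between calls to the robot, and variables do not carry over. Pictures are saved under pics/ and viewed, at most 10 in all, crops included, and the job is handed in when it is done.

```bash
ls; mkdir -p pics
cat > h.py <<'E'
import numpy as np, cv2
from cell import env
def cam(n):
    c=env.read_camera(n); R=cv2.Rodrigues(np.array(c["rvec"],float))[0]; t=np.array(c["tvec"],float).ravel()
    return c,R,t
def cloud(c,R,t):
    z=c["z_map"].astype(float); v,u=np.mgrid[:z.shape[0],:z.shape[1]]; K=np.array(c["K"])
    P=np.stack([(u-K[0,2])/K[0,0]*z,(v-K[1,2])/K[1,1]*z,z],-1)
    W=(P-t)@R; W[z<=0]=np.nan
    return W
def save(n,img): cv2.imwrite("pics/"+n,cv2.cvtColor(img,cv2.COLOR_RGB2BGR))
E
python3 - <<'E'
from h import *
for n in("scene","side"):
    c,R,t=cam(n); save(n+"0.png",c["frame"]); np.savez("/tmp/"+n,W=cloud(c,R,t),f=c["frame"]); print(n,-R.T@t)
print(env.get_obs(),env.grip_point_offset)
E
```

```text
pics
scene [ 1.074704   -0.42462986  0.72782487]
side [0.17850181 0.68900268 0.95590217]
{'time_s': 0.1, 'qpos': array([ 0.80734255, 18.43472328, -4.01432854, 83.16791233,  1.29499338,
       78.54031546, -3.2580382 ]), 'joint_velocities': array([ 0.01938265, -0.05782644, -0.01870328, -0.0591853 ,  0.05931286,
        0.02461299,  0.00766145]), 'effort': array([ 1.37795760e-04, -4.92569017e+01, -4.06077392e-01, -3.13399816e+01,
       -6.42974046e-02,  3.95253638e-02,  6.49213871e-05]), 'tool_pos': array([ 6.49508356e-01, -5.64575630e-05,  2.21571723e-01]), 'tool_rot': array([-1.79902274e+02,  5.80252204e-03,  9.00030759e+01]), 'force': array([-0.19023775,  0.15619548, -0.11137886]), 'wrist_torque': array([-0.00823977, -0.00486472, -0.03651326]), 'grasp_force': 0.0, 'grip_width': 0.08687411825950798} 0.0187
```

View pics/scene0.png

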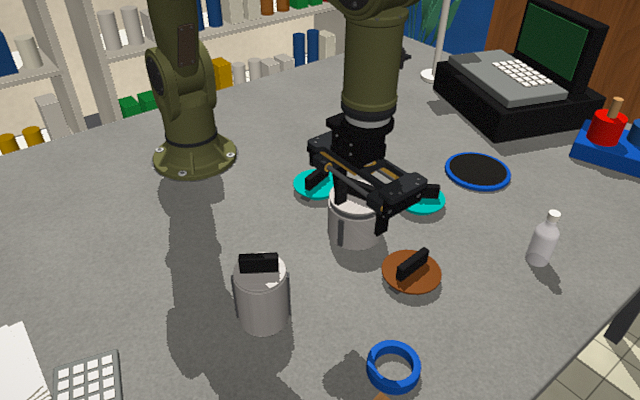

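View pics/side0.png

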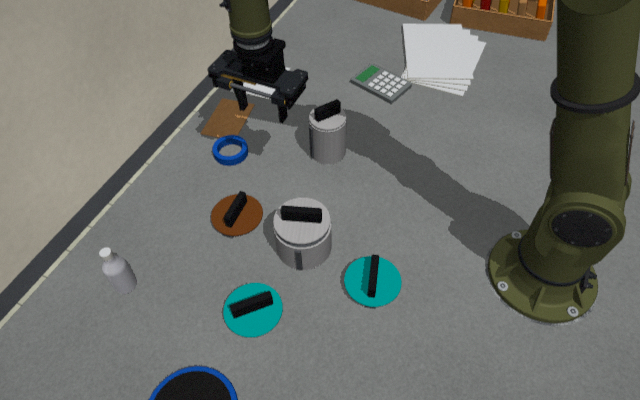

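Side view: candidates are the steel short tin with its bar at (301,214), the steel tall tin (bar at 328,110), the brown lid (237,213), and turquoise lids (253,308) and (373,280). The scene view shows the same things. I choose the steel short wide tin at (301,214), check it in a crop, and measure it.

Run:
```python
from h import *
d=np.load("/tmp/side.npz");W=d["W"];f=d["f"]
save("crop.png",cv2.resize(f[180:290,240:370],None,fx=4,fy=4))
def bar(u0,u1,v0,v1,zlo):
    m=np.zeros(f.shape[:2],bool);m[v0:v1,u0:u1]=1
    m&=(f.max(-1)<60)&(W[...,2]>zlo)
    P=W[m];top=np.percentile(P[:,2],95)
    T=P[P[:,2]>top-.006]
    r=cv2.minAreaRect((T[:,:2]*1000).astype(np.float32))
    B=cv2.boxPoints(r); l=B[1]-B[0],B[2]-B[1]; L=max(l,key=np.linalg.norm)
    print("bar",len(T),"top",top,"centre",r[0],r[1],"ang",np.degrees(np.arctan2(L[1],L[0])))
bar(270,335,195,232,.105)
bar(305,350,95,122,.125)
# disc top of short lid (z~.102) and rim circle fit
for (u0,u1,v0,v1,lo,hi) in((265,340,190,262,.094,.110),(300,355,90,170,.115,.132)):
    m=np.zeros(f.shape[:2],bool);m[v0:v1,u0:u1]=1
    m&=(W[...,2]>lo)&(W[...,2]<hi)&(f.min(-1)>80)
    P=W[m]; c,r=cv2.minEnclosingCircle((P[:,:2]*1000).astype(np.float32)); print("disc",len(P),np.median(P[:,2]),c,r)
```

```text
bar 273 top 0.13785922198933476 centre (493.5195617675781, 144.49575805664062) (83.49661254882812, 18.018564224243164) ang 19.542862
bar 151 top 0.15834666198285666 centre (566.1519165039062, -144.3649444580078) (68.10592651367188, 17.854259490966797) ang 53.495255
disc 1500 0.10126879950917145 (493.52728271484375, 143.0321044921875) 60.977508544921875
disc 474 0.12207207775914673 (566.5806274414062, -144.3500213623047) 47.217193603515625
```

View pics/crop.png

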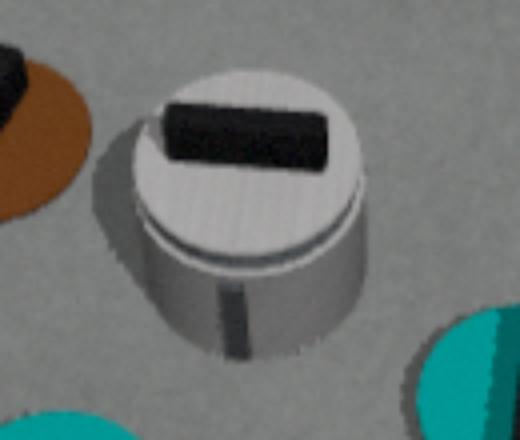

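The crop confirms it: steel lid with a visible gap under its edge (about crop row 250), rib at crop (235,320), bar standing up at crop (245,137). Centre is at about (0.4935, 0.144), bar at +19.5°. The tool must turn about 109.5° anticlockwise, which leaves joint 7 free for the clockwise turn.

```bash
python3 -m creep '{"translation":[[0.45,-0.49,0],[0.45,-0.49,0],[0.45,-0.49,0],[0.45,-0.48,0],[0,0,0]],"turn":[[0,0,0],[0,0,0],[0,0,0],[0,0,0],[0,0,0]],"grip":[1,1,1,1,1]}' 30
```

```text
time_s: 0.72
tool_pos: [0.4911, 0.1479, 0.2227]
tool_rot: [-180.0, -0.0, 90.4]
force: [0.3, -0.6, -0.1]
grip_width: 0.0873
grasp_force: 0.0
```

```bash
python3 -m creep '{"translation":[[0,0,0],[0,0,0],[0,0,0],[0,0,0],[0,0,0]],"turn":[[0,0,-0.055],[0,0,-0.055],[0,0,-0.055],[0,0,-0.055],[0,0,-0.055]],"grip":[1,1,1,1,1]}'
```

```text
time_s: 1.35
tool_pos: [0.4946, 0.1428, 0.2221]
tool_rot: [-180.0, 0.0, 139.7]
force: [0.7, 0.2, -0.2]
grip_width: 0.087
grasp_force: 0.0
```

```bash
python3 -m creep '{"translation":[[0,0,0],[0,0,0],[0,0,0],[0,0,0],[0,0,0]],"turn":[[0,0,-0.055],[0,0,-0.055],[0,0,-0.055],[0,0,-0.055],[0,0,-0.055]],"grip":[1,1,1,1,1]}'; python3 -m creep '{"translation":[[0,0,0],[0,0,0]],"turn":[[0,0,-0.055],[0,0,0]],"grip":[1,1]}'; python3 -c "
from h import *
print(env.get_obs()['qpos'])
c,R,t=cam('wrist');save('w1.png',c['frame']);np.savez('/tmp/w',W=cloud(c,R,t),f=c['frame'])"
```

```text
time_s: 1.98
tool_pos: [0.4946, 0.1428, 0.2221]
tool_rot: [-180.0, -0.0, -170.8]
force: [0.1, 0.3, 0.3]
grip_width: 0.0868
grasp_force: 0.0
time_s: 2.22
tool_pos: [0.4945, 0.143, 0.2222]
tool_rot: [-180.0, -0.0, -161.3]
force: [-0.3, 0.8, -0.9]
grip_width: 0.087
grasp_force: 0.0
[ -6.34051935   2.54104845 -13.10615108 101.72623019   0.61054449
  75.83258993  89.13222878]
```

View pics/w1.png

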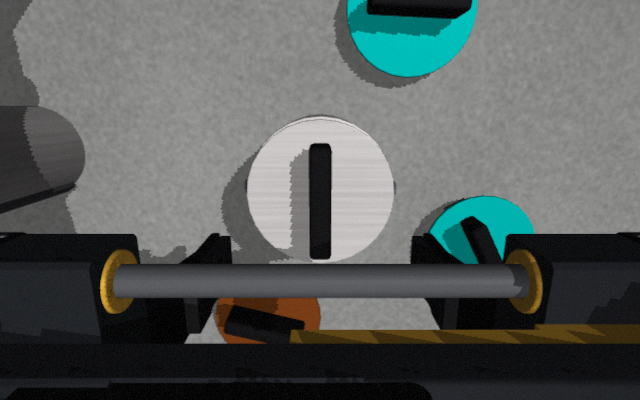

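The wrist view shows the steel lid at (320,190) with its bar at (320,200) upright in the picture, between the fingers. Next I refine the centre and angle from this view and check for other obstacles.

Run:
```python
from h import *
d=np.load("/tmp/w.npz");W=d["W"];f=d["f"]
m=np.zeros(f.shape[:2],bool);m[138:262,290:350]=1
m&=(f.max(-1)<60)&(W[...,2]>.128)
T=W[m];r=cv2.minAreaRect((T[:,:2]*1000).astype(np.float32));B=cv2.boxPoints(r);L=max((B[1]-B[0],B[2]-B[1]),key=np.linalg.norm)
print(len(T),np.median(T[:,2]),r,np.degrees(np.arctan2(L[1],L[0])))
m=np.zeros(f.shape[:2],bool);m[110:262,240:400]=1
P=W[m&(f.min(-1)>90)&(W[...,2]>.096)&(W[...,2]<.108)];print(np.median(P[:,2]),cv2.minEnclosingCircle((P[:,:2]*1000).astype(np.float32)))
```

```text
2395 0.13705478846331362 ((493.9727783203125, 141.7377471923828), (82.54097747802734, 15.158425331115723), 19.03295135498047) 19.032951
0.10228874592473275 ((494.9726867675781, 141.97718811035156), 60.04014587402344)
```

```bash
python3 -m creep '{"translation":[[0,0,0.4],[0,0,0.4],[0,0,0.4],[0,0,0.2],[0,0,0]],"turn":[[0,0,0],[0,0,0],[0,0,0],[0,0,0],[0,0,0]],"grip":[1,1,1,1,1]}' 40; python3 -m creep '{"translation":[[0,0,0],[0,0,0],[0,0,0],[0,0,0],[0,0,0]],"turn":[[0,0,0],[0,0,0],[0,0,0],[0,0,0],[0,0,0]],"grip":[0,0,0,0,0]}' 40
```

```text
time_s: 2.9
tool_pos: [0.4935, 0.1436, 0.1097]
tool_rot: [180.0, -0.1, -161.2]
force: [-0.5, -0.2, 0.3]
grip_width: 0.0872
grasp_force: 0.0
time_s: 3.52
tool_pos: [0.4941, 0.144, 0.1107]
tool_rot: [-180.0, 0.0, -161.1]
force: [0.2, 0.0, -0.5]
grip_width: 0.0449
grasp_force: 0.0
```

```bash
python3 -m creep '{"translation":[[0,0,0],[0,0,0],[0,0,0],[0,0,0],[0,0,0]],"turn":[[0,0,0],[0,0,0],[0,0,0],[0,0,0],[0,0,0]],"grip":[0,0,0,0,0]}' 40; python3 -m creep '{"translation":[[0,0,0],[0,0,0]],"turn":[[0,0,0],[0,0,0]],"grip":[0,0]}'
```

```text
time_s: 4.15
tool_pos: [0.4941, 0.1437, 0.1105]
tool_rot: [-180.0, -0.0, -161.1]
force: [0.1, -1.2, -0.4]
grip_width: 0.0156
grasp_force: 40.0
time_s: 4.4
tool_pos: [0.4941, 0.1437, 0.1106]
tool_rot: [-180.0, 0.0, -161.1]
force: [-0.4, -0.8, 0.1]
grip_width: 0.016
grasp_force: 40.0
```

Gripped at 16 mm. Now press down 10 mm.

```bash
python3 -m creep '{"translation":[[0,0,0.04],[0,0,0.04],[0,0,0.045],[0,0,0],[0,0,0]],"turn":[[0,0,0],[0,0,0],[0,0,0],[0,0,0],[0,0,0]],"grip":[0,0,0,0,0]}' 50
```

```text
time_s: 5.03
tool_pos: [0.4941, 0.1438, 0.1008]
tool_rot: [-180.0, 0.0, -161.1]
force: [-0.5, -2.5, 4.9]
grip_width: 0.0154
grasp_force: 50.0
```

```bash
cat > lid.py <<'E'
from h import *
o=env.get_obs();print(o["tool_pos"],o["tool_rot"],o["force"],o["qpos"][6])
c,R,t=cam("side");W=cloud(c,R,t);f=c["frame"]
d=np.hypot(W[...,0]-.494,W[...,1]-.143)
P=W[(d<.05)&(f.min(-1)>80)&(W[...,2]>.08)&(W[...,2]<.11)];print(len(P),np.percentile(P[:,2],[10,50,90]))
E
python3 lid.py
```

```text
[0.49413257 0.14375471 0.1008258 ] [-1.79977910e+02  4.69408135e-03 -1.61108012e+02] [-0.50581728 -2.54442117  4.85516098] 87.9100829755191
306 [0.08934622 0.09157435 0.09363139]
```

The disc has dropped from 101 to 91.6 mm, so it is pressed well past 6 mm. Turn clockwise while holding the height.

```bash
python3 -m creep '{"translation":[[0,0,0],[0,0,0],[0,0,0],[0,0,0],[0,0,0]],"turn":[[0,0,0.03],[0,0,0.04],[0,0,0.04],[0,0,0.04],[0,0,0]],"grip":[0,0,0,0,0]}' 50; python3 lid.py
```

```text
time_s: 5.7
tool_pos: [0.4945, 0.1446, 0.1011]
tool_rot: [179.9, 0.1, 171.9]
force: [-0.2, -1.1, 4.5]
grip_width: 0.0156
grasp_force: 50.0
[0.49445391 0.14462531 0.10108001] [1.79942503e+02 6.09984091e-02 1.71857095e+02] [-0.20343212 -1.13593399  4.46965741] 61.12140522834299
551 [0.08987317 0.09181312 0.09405117]
```

Turned 27° with low force. Continue for the remaining 64° or so.

```bash
python3 -m creep '{"translation":[[0,0,0],[0,0,0],[0,0,0],[0,0,0],[0,0,0]],"turn":[[0,0,0.04],[0,0,0.04],[0,0,0.04],[0,0,0.04],[0,0,0.04]],"grip":[0,0,0,0,0]}' 50;  python3 -m creep '{"translation":[[0,0,0],[0,0,0],[0,0,0],[0,0,0],[0,0,0]],"turn":[[0,0,0.04],[0,0,0.04],[0,0,0.04],[0,0,0.04],[0,0,0]],"grip":[0,0,0,0,0]}' 50; python3 lid.py
```

```text
time_s: 6.38
tool_pos: [0.4945, 0.1444, 0.1011]
tool_rot: [179.9, 0.0, 135.7]
force: [-0.5, -0.9, 4.7]
grip_width: 0.0157
grasp_force: 50.0
time_s: 7.0
tool_pos: [0.4945, 0.1442, 0.101]
tool_rot: [179.9, 0.0, 107.1]
force: [-0.6, -1.7, 4.7]
grip_width: 0.0156
grasp_force: 50.0
[0.4945203  0.14420534 0.10102647] [1.79927135e+02 1.74026485e-03 1.07116024e+02] [-0.56656682 -1.67674705  4.66695898] -2.9888460590540866
841 [0.08953812 0.09169168 0.09387725]
```

Turned 92°. Ease up 3 mm and open.

```bash
python3 -m creep '{"translation":[[0,0,-0.02],[0,0,-0.02],[0,0,0],[0,0,0]],"turn":[[0,0,0],[0,0,0],[0,0,0],[0,0,0]],"grip":[0,0,0,0]}' 50; python3 -m creep '{"translation":[[0,0,0],[0,0,0],[0,0,0],[0,0,0],[0,0,0]],"turn":[[0,0,0],[0,0,0],[0,0,0],[0,0,0],[0,0,0]],"grip":[1,1,1,1,1]}';python3 -m creep '{"translation":[[0,0,0],[0,0,0],[0,0,0],[0,0,0],[0,0,0]],"turn":[[0,0,0],[0,0,0],[0,0,0],[0,0,0],[0,0,0]],"grip":[1,1,1,1,1]}';python3 lid.py
```

```text
time_s: 7.55
tool_pos: [0.4945, 0.1442, 0.1041]
tool_rot: [179.9, -0.0, 107.1]
force: [2.0, -0.8, 5.0]
grip_width: 0.0157
grasp_force: 50.0
time_s: 8.18
tool_pos: [0.4939, 0.1439, 0.1036]
tool_rot: [-180.0, 0.0, 107.1]
force: [0.5, 0.6, -0.1]
grip_width: 0.0581
grasp_force: 0.0
time_s: 8.8
tool_pos: [0.494, 0.144, 0.1038]
tool_rot: [180.0, 0.0, 107.1]
force: [-0.2, 0.7, 1.0]
grip_width: 0.0866
grasp_force: 0.0
[0.49404272 0.14396063 0.10378572] [1.79995527e+02 2.41642211e-03 1.07097790e+02] [-0.23191398  0.65119035  0.98350773] -2.974736699281622
962 [0.09321192 0.09518876 0.09714752]
```

Disc now at about 95.2 mm, so the bar is at about 115–116 mm: locked. Retreat straight up and check.

```bash
python3 -m creep '{"translation":[[0,0,-0.3],[0,0,-0.4],[0,0,-0.5],[0,0,-0.3],[0,0,0]],"turn":[[0,0,0],[0,0,0],[0,0,0],[0,0,0],[0,0,0]],"grip":[1,1,1,1,1]}'; python3 lid.py
python3 - <<'E'
from h import *
c,R,t=cam("wrist");save("w2.png",c["frame"]);W=cloud(c,R,t);f=c["frame"]
d=np.hypot(W[...,0]-.494,W[...,1]-.143)
T=W[(d<.055)&(f.max(-1)<60)&(W[...,2]>.12)&(W[...,2]<.145)];r=cv2.minAreaRect((T[:,:2]*1000).astype(np.float32));B=cv2.boxPoints(r);L=max((B[1]-B[0],B[2]-B[1]),key=np.linalg.norm)
print(len(T),np.median(T[:,2]),r,np.degrees(np.arctan2(L[1],L[0])))
E
```

```text
time_s: 9.48
tool_pos: [0.4953, 0.1444, 0.2259]
tool_rot: [179.7, 0.0, 107.1]
force: [-0.1, -0.6, 0.1]
grip_width: 0.0871
grasp_force: 0.0
[0.49531613 0.14444822 0.22590998] [1.79737295e+02 4.70485977e-03 1.07102922e+02] [-0.08566679 -0.61497749  0.05929242] -2.331222198061771
1106 [0.09310848 0.0951916  0.09732866]
2239 0.13093534015432953 ((494.58404541015625, 145.39598083496094), (15.071525573730469, 82.57266998291016), 16.655282974243164) -73.34472
```

View pics/w2.png

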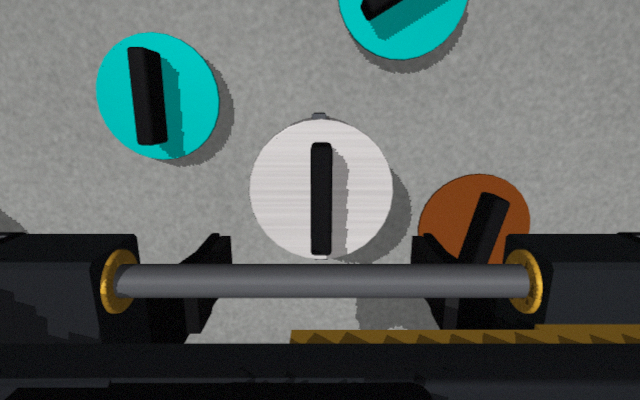

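The bar at (320,198) now lines up with the rib at (320,115). Its top is at 131 mm, so its centre is at 116 mm, and it has turned 92°. The gripper is clear.

```bash
python3 -c "
from cell import env
print(env.sign_off())"
```

```text
the job is handed in; nothing more can be done
None
```

The short tin's lid is pressed down, turned 92° clockwise and locked with its bar at about 116 mm; the gripper is clear, the tall tin was not approached, and the job was handed in at about 9.5 s of the 35 s allowed (no verdict was returned).

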